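# Send the tall carton home on the smithy's roller track

### The job

Two closed cartons of forgings wait side by side on the two-lane roller track. Without lifting it, gently push the taller carton along its own rollers until it is fully home against the back wall of the bay at the end of its lane; do not crush it. Leave the low carton where it stands and take the arm away.

Things in the scene. Friction and masses are not known exactly. Their poses are not given: they have to be found in the camera images.
- tall_carton: The taller closed cardboard carton, to be pushed: 80 mm (own x, across the lane) by 110 mm (own y, along the lane) by 85 mm high, 0.4 to 0.85 kg. Origin at the centre of its underside. It stands on the rollers of one of the two lanes; either lane can be its lane.
- low_carton: The low closed cardboard carton, to be left alone: 80 by 110 mm (own x by y) and only 42 mm high, about 0.4 kg. Origin at the centre of its underside. It stands on the rollers of the other lane and rolls easily if touched.
- track: Fixed grey roller track, 235 mm wide (own x), 460 long (own y); origin at the centre of its underside. Two lanes run along own y, centre lines at own x = -65 and +65 mm, 92 mm wide between rails. Free rollers from own y = -228 to +112 mm, tops 60 mm above the origin, side rails 8 mm higher; open at the -y end, bays at the +y end. A chisel lies between the lanes, top 78 mm above the origin.
- bays (a point): Midway between the two open-topped steel bays at the track's +y end, at floor height (track x 0, y +165, z +58.5 mm); axes as the track. Each lane runs straight into its own bay, 92 mm wide, 100 deep: mouth 45 mm before this point, inner face of the back wall 55 mm beyond it in y; walls 46 mm high. A carton fully home has its centre level with this point in y and sticks 10 mm out of the mouth.
Mind the look-alikes: they are no part of the job. What is shaped like the tall_carton but blue is not meant.

How it is judged (in metres and radians):
At the end, for the whole second after the job is handed in: The tall carton stands upright, square (within 10 degrees) and at rest on the floor of the bay at the end of its own lane, within 15 mm of the back wall; the low carton is still in the other lane, within 20 mm of where it started (y of tall_carton in the frame of track above 0.15 m and z of tall_carton in the frame of track below 0.07 m and angle between tall_carton's own z axis and vertical below 0.15 rad and angle between the y axis of tall_carton and the y axis of track, either way round below 0.18 rad and ((x of tall_carton in the frame of track between -0.085 and -0.045 m and x of low_carton in the frame of track above 0.045 m) or (x of tall_carton in the frame of track between 0.045 and 0.085 m and x of low_carton in the frame of track below -0.045 m)) and distance of low_carton from where it was at the start of the episode below 0.02 m and linear speed of tall_carton below 0.02 m/s); the robot touches nothing.
It fails at once if the tall carton is lifted: its underside centre rises more than 25 mm above the roller tops (z of tall_carton in the frame of track above 0.085 m).
It fails at once if the low carton is moved by more than 20 mm (distance of low_carton from where it was at the start of the episode above 0.02 m).
It fails at once if the tall carton is crushed: the fingers press on it with more than 50 N (contact force between the fingers and tall_carton above 50 N).
It also fails if it takes over 38 s, if anything falls off the work surface, if the arm or the gripper's body presses on something with over 40 N, if the wrist force passes 120 N, or if a joint passes its speed limit or range.

### The arm

A 7-joint arm with a two-finger parallel gripper is mounted at the origin on the work surface. World frame = base frame: x ahead of the robot, y to its left, z up, the work surface at z = 0. Lengths are in m, angles in degrees, forces in N, time in s.
With the tool pointing down it reaches from about 0.35 to 0.9 m from the base axis. Payload 19.9 kg.
Tool frame: the origin (TCP) lies at the very end of the fingers, on their centre line; the grasp point (between the pads) lies 19 mm behind it; z points along the fingers, x is the direction in which the jaws open and shut, and the axes are right-handed (so a half turn about z gives the same grasp; the last joint's range is limited). The gripper opens to 94 mm and grips with 3 to 60 N. Pads are 16 mm wide; open, the fingers measure 119 mm over their backs; the gripper's body (75 mm by 177 mm) begins 78 mm behind the grasp point.
Start: joints at [71.82, 23.915, -0.59, 92.452, 0.269, 63.638, -3.037], TCP at [0.17, -0.601, 0.205] pointing down, gripper open.
Joint ranges: [-161.28, 161.28], [-22.2, 115.67], [-73.04, 71.86], [3.21, 147.25], [-68.34, 248.33], [10.77, 114.83], [-161.83, 161.83]. Speed limits (degrees/s): [108.29, 108.29, 136.94, 136.94, 172.46, 172.46, 172.46].

### API

Orientations are given as a 3x3 rotation matrix whose columns are the frame's x, y, z axes.
In Python, from bench import arm gives the robot as it stands.
- The arm moves only by the shell command python3 -m pendant 'ROWS' [FORCE]. ROWS is text: rows parted by semicolons, each of 7 numbers parted by spaces: the shift along the tool's x, y, z in mm, then the turn, a rotation vector about the tool's x, y, z in degrees, then the opening, from 0 (shut) to 1 (fully open). In form: dx dy dz wx wy wz hand; .... A call has 1 to 10 rows; each row is the pose to reach, as a shift and turn from the pose measured when the call began, along the tool's axes at that moment; what a row does not reach only later rows make up. A row lasts 1/10 s, in which the tool goes at most 50 mm and 8.59 degrees, less where a joint would pass 70% of its speed; a pose out of reach is approached as far as the arm can. A call with a gripper value outside its range is refused whole. The fingers move at their own pace and stop on an object; FORCE is the grip in N (left out, the last holds). Time passes only in rows, so rows that repeat a pose let the fingers close. It gives the time, the measured TCP pose, the force and the opening at its end, in the units of the state.
- arm.read_state(): the state, without advancing time (a new reading comes with each control period).
- arm.capture(name): name is "scene" or "side" or "wrist"; returns the picture (480x640x3 uint8, red, green, blue); there is no depth.
- arm.camera_info(name): a dict with "fx", "fy", "cx", "cy" (pixels), "extrinsics" (4x4, takes a point from world to camera coordinates); the wrist camera has in their place "mount" (4x4, takes a point from camera to tool coordinates, whose origin is the TCP and whose axes are the tool frame's). Camera axes: x right, y up, looking along -z (the intrinsics and any distortion apply to the point x, -y, -z); pixel columns grow to the right and rows downward; lengths in m; the calibration is good to about 2 mm. The wrist camera is an equidistant fisheye: a pixel r from the principal point sees the ray r / f radians off the axis. A picture is of the moment at which its call begins: read the wrist's pose just before it. camera_info takes no time and is no camera call.
- arm.job_done(): hands the job in, once; it reports no verdict.
Trained networks look in the newest picture that a camera, given by its name, has taken for a name from the list of things; names that differ only in an ending like _2 or _b are one class to them, and where a whole thing is asked for, a point or a joint stands for the part that bears it (a point fixed in the world has none). Each returns a list of dicts, best first, with "conf" (0 to 1); they miss things now and then, are a little off and sometimes report something else, mostly with a low value. They report only what shows in the picture. A call takes as long as a camera call. They do not tell look-alikes from the thing itself.
- arm.regions_of(camera, name): "pixels" (480x640 bool, what is visible of it).
- arm.pinpoint(camera, name): "location" ([x, y, z] in m, in world coordinates, good to about 4 mm: a listed point, or the origin of a listed thing).
The state is a dict: "t": time; "qpos": joint angles; "qvel": joint speeds; "tau": joint torques, N m; "tcp_pos": TCP position; "eef_rot": TCP orientation; "force": force on the tool from outside, world axes, zero at the start; "moment": the same for the moment, N m; "opening": opening from 0.0 (shut) to 1.0 (fully open).
Only numpy, scipy, OpenCV 4.12 (cv2) and the standard library are available. Lean on these libraries where they do the work, as an engineer would, in place of code of your own. Each camera call takes 0.05 s, during which the arm holds its last target.

## Working session

There is one attempt and no reset: what is moved stays moved. The work goes in short steps, Python scripts to look and compute and a shell command to move; the robot and the scene stay as the last step left them, time stands still between calls to the robot, and variables do not carry over. Pictures are saved under pics/ and viewed, and the job is handed in when it is done.

```bash
mkdir -p pics
cat > h.py <<'E'
import numpy as np,cv2
from bench import arm
def save(n,f):
    im=arm.capture(n); cv2.imwrite('pics/'+f,im[:,:,::-1]); return im
def proj(cam,P):
    c=arm.camera_info(cam);E=np.array(c["extrinsics"]);P=np.atleast_2d(P)
    q=(E[:3,:3]@P.T).T+E[:3,3]
    return np.c_[c["cx"]+c["fx"]*q[:,0]/-q[:,2],c["cy"]-c["fy"]*q[:,1]/-q[:,2]]
E
python3 - <<'E'
from h import *
for c in ("scene","side"):
    save(c,c+'0.png')
    print(c,{k:(np.round(v,3).tolist()) for k,v in arm.camera_info(c).items() if k in("fx","fy","cx","cy","extrinsics")})
    for n in ("tall_carton","low_carton","track","bays"):
        print(n,[(round(d["conf"],2),np.round(d["location"],4)) for d in arm.pinpoint(c,n)])
s=arm.read_state();print(s)
E
```

```text
scene {'fx': 442.448, 'fy': 442.448, 'cx': 325.997, 'cy': 247.757, 'extrinsics': [[0.821, 0.571, -0.015, -0.443], [-0.458, 0.673, 0.58, 0.238], [0.341, -0.469, 0.814, -1.124], [0.0, 0.0, 0.0, 1.0]]}
tall_carton [(0.8, array([ 0.5199, -0.3294, -0.0016])), (0.63, array([ 0.4486, -0.0525,  0.0618]))]
low_carton [(0.7, array([ 0.5618, -0.1328,  0.0575]))]
track [(0.7, array([ 0.538 ,  0.029 , -0.0022]))]
bays [(0.73, array([0.581 , 0.1903, 0.0603]))]
side {'fx': 459.253, 'fy': 459.253, 'cx': 310.287, 'cy': 221.843, 'extrinsics': [[-1.0, -0.025, -0.012, 0.576], [0.006, -0.621, 0.784, -0.089], [-0.027, 0.783, 0.621, -0.869], [0.0, 0.0, 0.0, 1.0]]}
tall_carton [(0.83, array([ 0.525 , -0.3295,  0.0016])), (0.58, array([ 0.4484, -0.0484,  0.0638]))]
low_carton [(0.65, array([ 0.5577, -0.1274,  0.0568])), (0.63, array([ 0.4494, -0.0463,  0.0611]))]
track [(0.62, array([0.5413, 0.0336, 0.0009]))]
bays [(0.8, array([0.5791, 0.1896, 0.0545]))]
{'t': 0.5, 'qpos': array([71.82002336, 23.91533834, -0.58868235, 92.45621102,  0.2690397 ,
       63.64013543, -3.03813122]), 'qvel': array([-0.01950104, -0.02782377, -0.05890714, -0.0994921 , -0.09138288,
        0.01514182,  0.05974673]), 'tau': array([-1.19003478e-03, -8.50499725e+01,  6.38253037e-01, -4.26057923e+01,
       -4.87295142e-02,  1.40652378e-02,  8.19851698e-05]), 'tcp_pos': array([ 0.17016633, -0.60131995,  0.20539686]), 'eef_rot': array([[ 2.72271663e-01, -9.62220418e-01, -9.78522066e-05],
       [-9.62220406e-01, -2.72271676e-01,  1.56886319e-04],
       [-1.77601604e-04,  5.14396908e-05, -9.99999983e-01]]), 'force': array([-0.06931135, -0.12660175, -0.41372988]), 'moment': array([ 0.04711277,  0.01731594, -0.06179834]), 'opening': 0.9983888602567941}
```

View pics/scene0.png

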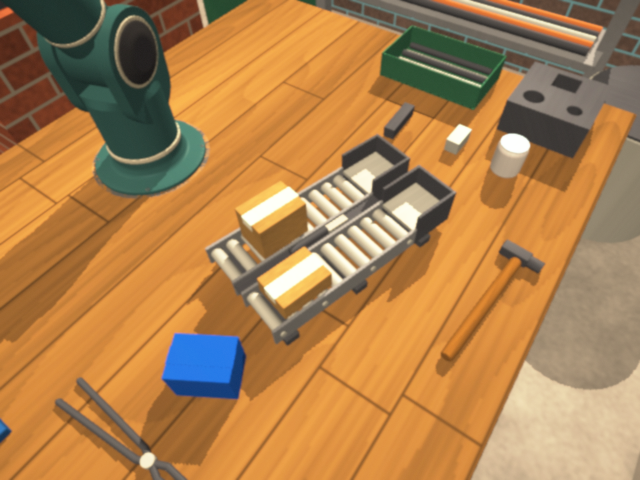

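View pics/side0.png

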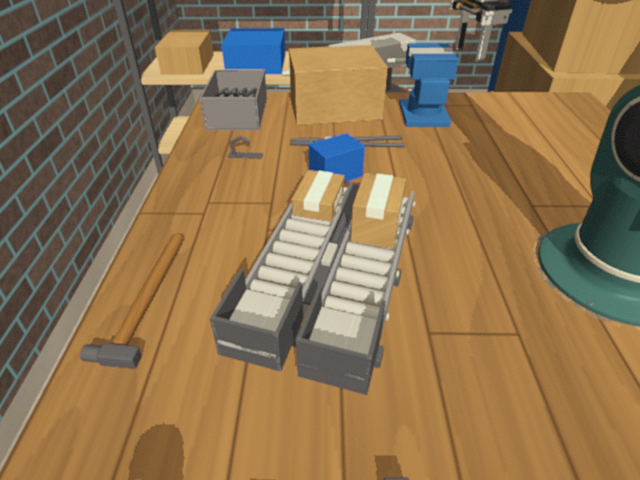

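The tall carton is in the near-robot lane (scene 272,220; side 378,210) and the low carton is in the other (scene 295,280). The blue box at scene 205,365 is the look-alike. Next I fit the track pose and check it with an overlay.

```bash
cat >> h.py <<'E'
def model(x,y,a):
    X=np.array([np.cos(a),np.sin(a),0]);Y=np.array([-np.sin(a),np.cos(a),0])
    return lambda p: np.array([x,y,0])+np.atleast_2d(p)[:,:1]*X+np.atleast_2d(p)[:,1:2]*Y+np.atleast_2d(p)[:,2:]*np.array([0,0,1])
E
python3 - <<'E'
from h import *
from scipy.optimize import least_squares
O=[(.538,.029),(.5413,.0336)];B=[(.581,.1903),(.5791,.1896)]
T=np.array([(.4486,-.0525),(.4484,-.0484)]);L=np.array([(.5618,-.1328),(.5577,-.1274)])
def f(p):
    m=model(*p[:3]);r=[]
    for o in O:r+=list(m([0,0,0])[0,:2]-o)
    for o in B:r+=list(m([0,.165,0])[0,:2]-o)
    for o in T:r+=list(m([-.065,p[3],0])[0,:2]-o)
    for o in L:r+=list(m([.065,p[4],0])[0,:2]-o)
    return r
s=least_squares(f,[.54,.03,-.25,-.1,-.05]);p=s.x;print(p,np.degrees(p[2]),np.round(np.array(s.fun)*1e3,1))
np.save('p.npy',p);m=model(*p[:3])
for c in("scene","side"):
    im=cv2.imread(f'pics/{c}0.png')
    def box(x0,x1,y0,y1,z,col):
        q=proj(c,m([[x0,y0,z],[x1,y0,z],[x1,y1,z],[x0,y1,z]]));cv2.polylines(im,[np.int32(np.round(q*16))],True,col,1,cv2.LINE_AA,4)
    box(-.1175,.1175,-.23,.23,.068,(255,0,255))
    for lx in(-.065,.065):box(lx-.046,lx+.046,.12,.22,.1045,(0,255,0))
    box(-.105,-.025,p[3]-.055,p[3]+.055,.145,(255,0,0));box(.025,.105,p[4]-.055,p[4]+.055,.102,(0,0,255))
    cv2.imwrite(f'pics/{c}1.png',cv2.resize(im[130:400,170:490],None,fx=2.2,fy=2.2))
print(m([-.065,-.205,.095]))
E
```

```text
[ 0.53770822  0.03115051 -0.2662577  -0.10219782 -0.14976872] -15.255442715788364 [-0.3  2.2 -3.6 -2.4  0.1  0.   2.   0.7 -0.5  2.2 -0.3 -1.9 -0.8  2.4
  3.3 -3. ]
[[ 0.42105848 -0.14952278  0.095     ]]
```

View pics/scene1.png

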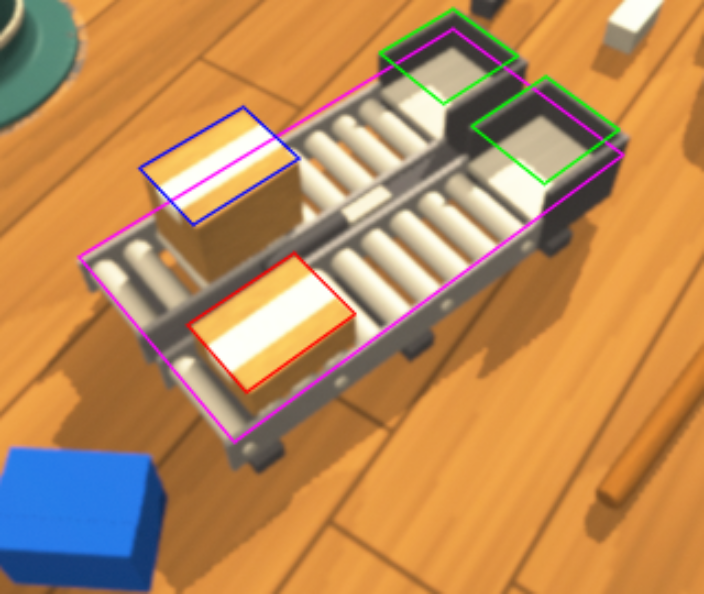

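View pics/side1.png

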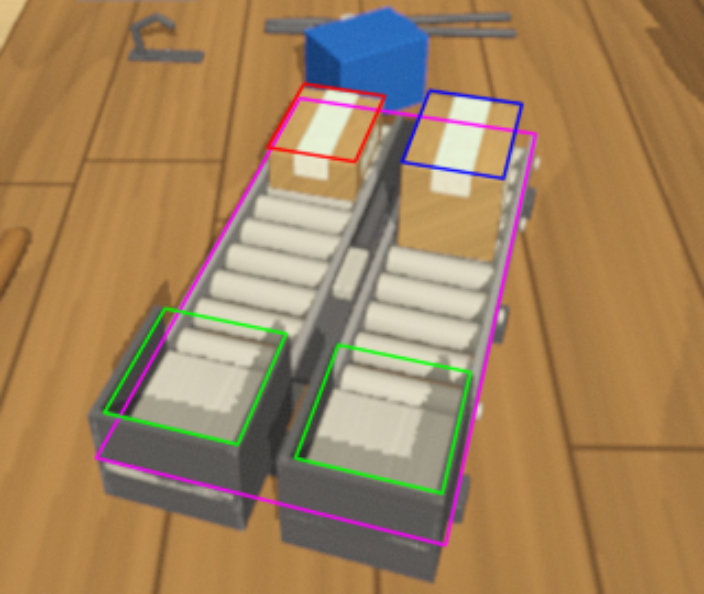

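The overlay fits both views within a few mm, and the track yaw is about -15.3°. Now I move to a point above the lane, behind the tall carton.

```bash
python3 -m pendant '-367 -364 0 0 0 -59 0.4;-367 -364 0 0 0 -59 0.4;-367 -364 0 0 0 -59 0.4;-367 -364 0 0 0 -59 0.4;-367 -364 0 0 0 -59 0.4;-367 -364 0 0 0 -59 0.4;-367 -364 0 0 0 -59 0.4;-367 -364 0 0 0 -59 0.4;-367 -364 0 0 0 -59 0.4;-367 -364 0 0 0 -59 0.4'
cat > st.py <<'E'
from h import *
s=arm.read_state();p=np.load('p.npy');m=model(*p[:3])
d=s["tcp_pos"]-np.array([p[0],p[1],0]);X=m([1,0,0])[0]-m([0,0,0])[0];Y=m([0,1,0])[0]-m([0,0,0])[0]
print("t",s["t"],"track xyz",np.round([d@X,d@Y,d[2]],4),"yawerr",np.degrees(np.arctan2(s["eef_rot"][1,0],s["eef_rot"][0,0])-p[2]),"Fy",s["force"]@Y,s["force"],"op",s["opening"],np.round(s["qpos"]))
R=s["eef_rot"];f=lambda a:np.round(R.T@(m(a)[0]-s["tcp_pos"])*1e3,1)
print("to behind",f([-.065,-.205,.095]),"tool axes: tracky",np.round(R.T@Y,3),"to home",f([-.065,.165-.063,.095]))
E
python3 st.py
```

```text
t: 1.5
tcp_pos: [0.4129, -0.1621, 0.2058]
eef_rot: [[0.965, -0.262, 0.001], [-0.262, -0.965, -0.001], [0.001, 0.0, -1.0]]
force: [1.4, -0.4, 0.7]
opening: 0.397
t 1.5 track xyz [-0.0695 -0.2193  0.2058] yawerr 0.03772967208307003 Fy -0.019273865975216083 [ 1.42253222 -0.40794981  0.67386624] op 0.39659029889053804 [ 45.   6. -29. 116.   4.  58.  -1.]
to behind [  4.5 -14.3 110.8] tool axes: tracky [ 0.001 -1.    -0.   ] to home [   4.7 -321.3  110.7]
```

```bash
python3 -m pendant '5 -14 20 0 0 0 0.4;5 -14 50 0 0 0 0.4;5 -14 80 0 0 0 0.4;5 -14 100 0 0 0 0.4;5 -14 111 0 0 0 0.4;5 -14 111 0 0 0 0.4;5 -14 111 0 0 0 0.4'
python3 st.py
python3 - <<'E'
from h import *
a=save('scene','s2.png');b=save('side','d2.png')
cv2.imwrite('pics/c2.png',np.hstack([cv2.resize(x[130:350,180:480],(400,293)) for x in(a,b)])[:,:,::-1])
E
```

```text
t: 2.2
tcp_pos: [0.4219, -0.1501, 0.0955]
eef_rot: [[0.965, -0.262, 0.001], [-0.262, -0.965, -0.001], [0.001, 0.001, -1.0]]
force: [-0.4, 0.7, 0.4]
opening: 0.399
t 2.2 track xyz [-0.064  -0.2053  0.0955] yawerr 0.041265944983681385 Fy 0.5229159867948142 [-0.41769471  0.65593462  0.40844238] op 0.3991236795869106 [ 40.  17. -28. 122.  11.  44. -10.]
to behind [-1.  -0.3  0.5] tool axes: tracky [ 0.001 -1.    -0.001] to home [  -0.8 -307.3    0.4]
```

View pics/c2.png

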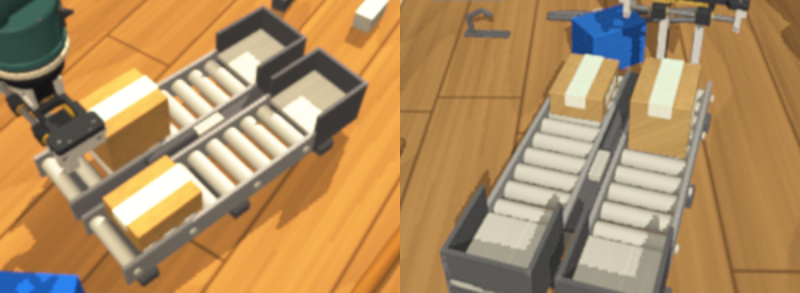

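The fingers stand behind the tall carton, centred in its lane and clear of the low carton. Now a gentle push along tool -y.

```bash
python3 -m pendant '0 -5 0 0 0 0 0.4;0 -10 0 0 0 0 0.4;0 -15 0 0 0 0 0.4;0 -20 0 0 0 0 0.4;0 -25 0 0 0 0 0.4;0 -29 0 0 0 0 0.4;0 -33 0 0 0 0 0.4;0 -37 0 0 0 0 0.4;0 -41 0 0 0 0 0.4;0 -45 0 0 0 0 0.4'
python3 st.py
python3 -m pendant '0 -4 0 0 0 0 0.4;0 -8 0 0 0 0 0.4;0 -12 0 0 0 0 0.4;0 -16 0 0 0 0 0.4;0 -20 0 0 0 0 0.4;0 -24 0 0 0 0 0.4;0 -28 0 0 0 0 0.4;0 -32 0 0 0 0 0.4;0 -36 0 0 0 0 0.4;0 -40 0 0 0 0 0.4'
python3 st.py
python3 - <<'E'
from h import *
a=save('scene','s3.png');b=save('side','d3.png')
cv2.imwrite('pics/c3.png',np.hstack([cv2.resize(x[130:350,180:480],(400,293)) for x in(a,b)])[:,:,::-1])
E
```

```text
t: 3.3
tcp_pos: [0.434, -0.1066, 0.0958]
eef_rot: [[0.965, -0.263, 0.002], [-0.263, -0.965, -0.002], [0.002, 0.001, -1.0]]
force: [-0.5, -1.3, -0.5]
opening: 0.399
t 3.3 track xyz [-0.0638 -0.1602  0.0958] yawerr 0.027476079142749184 Fy -1.4110655320422785 [-0.45775515 -1.3377592  -0.52806052] op 0.39894307131462525 [ 36.  17. -29. 122.  12.  44. -16.]
to behind [-1.2 44.8  0.8] tool axes: tracky [ 0.    -1.    -0.001] to home [  -1.  -262.2    0.5]
t: 4.3
tcp_pos: [0.4446, -0.0677, 0.0957]
eef_rot: [[0.965, -0.263, 0.002], [-0.263, -0.965, -0.002], [0.002, 0.001, -1.0]]
force: [-0.7, -1.5, 0.1]
opening: 0.398
t 4.3 track xyz [-0.0638 -0.1199  0.0957] yawerr 0.025148615758065953 Fy -1.6212775021286499 [-0.72931295 -1.48158623  0.09535795] op 0.3975187322808375 [ 31.  17. -30. 122.  12.  44. -22.]
to behind [-1.2 85.1  0.8] tool axes: tracky [ 0.    -1.    -0.001] to home [  -1.1 -221.9    0.5]
```

View pics/c3.png

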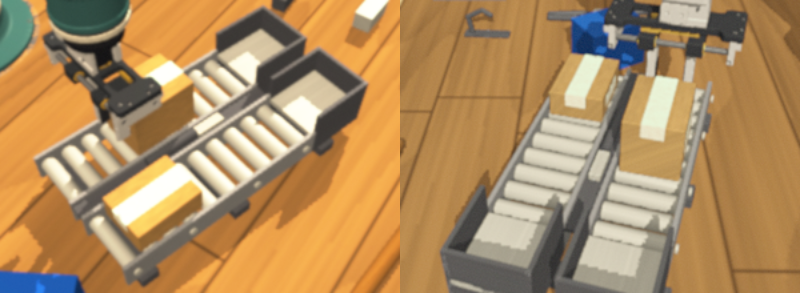

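The carton rolls squarely with about 1.5 N of drag, and the low carton hasn't moved. Continuing the push.

```bash
python3 -m pendant '0 -5 0 0 0 0 0.4;0 -10 0 0 0 0 0.4;0 -15 0 0 0 0 0.4;0 -20 0 0 0 0 0.4;0 -25 0 0 0 0 0.4;0 -30 0 0 0 0 0.4;0 -35 0 0 0 0 0.4;0 -40 0 0 0 0 0.4;0 -45 0 0 0 0 0.4;0 -50 0 0 0 0 0.4' >/dev/null
python3 st.py
python3 -m pendant '0 -5 0 0 0 0 0.4;0 -10 0 0 0 0 0.4;0 -15 0 0 0 0 0.4;0 -20 0 0 0 0 0.4;0 -25 0 0 0 0 0.4;0 -30 0 0 0 0 0.4;0 -35 0 0 0 0 0.4;0 -40 0 0 0 0 0.4;0 -45 0 0 0 0 0.4;0 -50 0 0 0 0 0.4' >/dev/null
python3 st.py
python3 - <<'E'
from h import *
a=save('scene','s4.png');b=save('side','d4.png')
cv2.imwrite('pics/c4.png',np.hstack([cv2.resize(x[130:350,180:480],(400,293)) for x in(a,b)])[:,:,::-1])
E
```

```text
t 5.4 track xyz [-0.064  -0.0692  0.0957] yawerr 0.06858456454084899 Fy -2.0208987691759073 [-0.49240929 -1.96041508  1.0913499 ] op 0.39965103768547583 [ 26.  18. -31. 120.  13.  45. -29.]
to behind [ -1.2 135.8   0.8] tool axes: tracky [ 0.001 -1.    -0.001] to home [  -0.8 -171.2    0.6]
t 6.4 track xyz [-0.0641 -0.0188  0.0956] yawerr 0.062354101491946035 Fy -1.8595635656476046 [ 0.39727375 -2.03583339 -0.43545503] op 0.39857097231091154 [ 20.  20. -32. 119.  15.  45. -36.]
to behind [ -1.1 186.2   0.8] tool axes: tracky [ 0.001 -1.    -0.001] to home [  -0.8 -120.8    0.5]
```

View pics/c4.png

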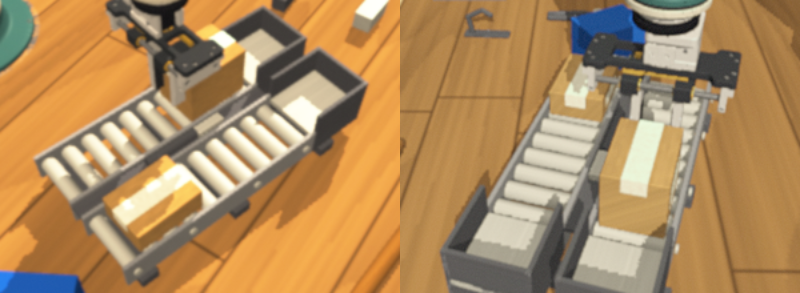

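```bash
python3 -m pendant '0 -4 0 0 0 0 0.4;0 -8 0 0 0 0 0.4;0 -12 0 0 0 0 0.4;0 -16 0 0 0 0 0.4;0 -20 0 0 0 0 0.4;0 -24 0 0 0 0 0.4;0 -28 0 0 0 0 0.4;0 -32 0 0 0 0 0.4;0 -36 0 0 0 0 0.4;0 -40 0 0 0 0 0.4' >/dev/null
python3 st.py
python3 - <<'E'
from h import *
a=save('scene','s5.png');b=save('side','d5.png')
cv2.imwrite('pics/c5.png',np.hstack([cv2.resize(x[130:400,180:480],(400,360)) for x in(a,b)])[:,:,::-1])
E
```

```text
t 7.5 track xyz [-0.0643  0.022   0.0956] yawerr 0.1148170880416251 Fy -1.1421001304041745 [-0.19237227 -1.13134868  0.23067528] op 0.3995694589942932 [ 16.  21. -32. 117.  16.  46. -41.]
to behind [ -1.2 227.    0.7] tool axes: tracky [ 0.002 -1.    -0.   ] to home [ -0.6 -80.    0.6]
```

View pics/c5.png

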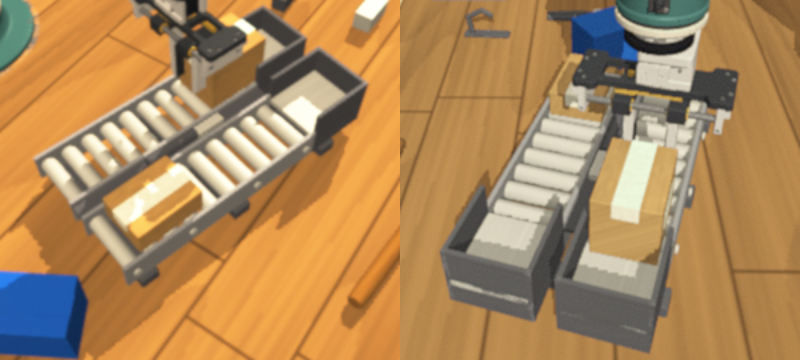

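The carton has entered the bay mouth squarely (panel right, about 630,215). Carrying on.

```bash
python3 -m pendant '0 -4 0 0 0 0 0.4;0 -8 0 0 0 0 0.4;0 -12 0 0 0 0 0.4;0 -16 0 0 0 0 0.4;0 -20 0 0 0 0 0.4' >/dev/null; python3 st.py
python3 -m pendant '0 -4 0 0 0 0 0.4;0 -8 0 0 0 0 0.4;0 -12 0 0 0 0 0.4;0 -16 0 0 0 0 0.4;0 -20 0 0 0 0 0.4;0 -24 0 0 0 0 0.4;0 -28 0 0 0 0 0.4;0 -32 0 0 0 0 0.4;0 -36 0 0 0 0 0.4' >/dev/null
python3 st.py
python3 - <<'E'
from h import *
a=save('scene','s6.png');b=save('side','d6.png')
cv2.imwrite('pics/c6.png',np.hstack([cv2.resize(x[130:400,180:480],(400,360)) for x in(a,b)])[:,:,::-1])
E
```

```text
t 8.1 track xyz [-0.0646  0.0425  0.0955] yawerr 0.1531934409632474 Fy -2.025775773773841 [-1.75792439 -1.62032205 -1.04372139] op 0.4022302900627914 [ 13.  22. -33. 115.  16.  47. -44.]
to behind [ -1.1 247.5   0.6] tool axes: tracky [ 0.003 -1.    -0.   ] to home [ -0.3 -59.5   0.5]
t 9.0 track xyz [-0.0647  0.0788  0.0955] yawerr 0.14991272190762864 Fy -3.5848964189457684 [-0.42515049 -3.59988101 -2.92301975] op 0.4032057005021354 [  9.  24. -33. 113.  17.  48. -48.]
to behind [ -1.1 283.8   0.6] tool axes: tracky [ 0.003 -1.    -0.   ] to home [ -0.3 -23.2   0.5]
```

View pics/c6.png

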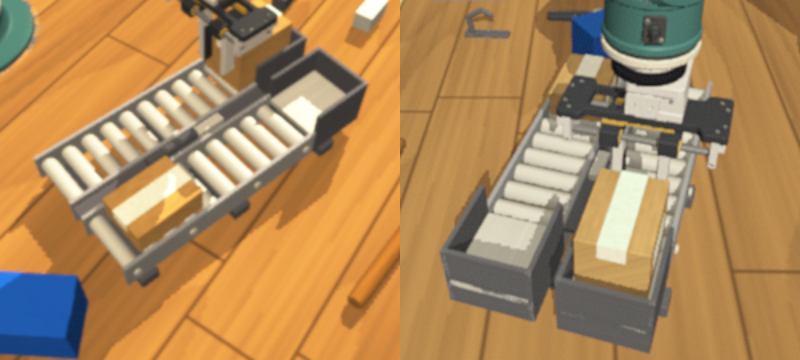

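Part of the way is left, about 23 mm. I creep from here in short calls and watch the force.

```bash
python3 -m pendant '0 -3 0 0 0 0 0.4;0 -6 0 0 0 0 0.4;0 -9 0 0 0 0 0.4;0 -12 0 0 0 0 0.4' >/dev/null; python3 st.py|head -1
python3 -m pendant '0 -2 0 0 0 0 0.4;0 -4 0 0 0 0 0.4' >/dev/null; python3 st.py|head -1
```

```text
t 9.5 track xyz [-0.0648  0.0915  0.0956] yawerr 0.18904341160359175 Fy -2.8228130585393094 [-1.37013193 -2.55223482 -2.5318208 ] op 0.39865567612618125 [  8.  24. -33. 112.  17.  48. -49.]
t 9.7 track xyz [-0.0648  0.0956  0.0955] yawerr 0.18590506877049867 Fy -3.053974596341253 [-0.47725551 -3.03535665 -2.42141635] op 0.3998592873456587 [  8.  24. -33. 112.  18.  48. -49.]
```

```bash
python3 -m pendant '0 -1 0 0 0 0 0.4;0 -2 0 0 0 0 0.4' >/dev/null; python3 st.py|head -1
python3 -m pendant '0 -1 0 0 0 0 0.4;0 -2 0 0 0 0 0.4' >/dev/null; python3 st.py|head -1
python3 - <<'E'
from h import *
a=save('scene','s7.png');b=save('side','d7.png')
cv2.imwrite('pics/c7.png',np.hstack([cv2.resize(a[90:240,290:440],(400,400)),cv2.resize(b[230:400,280:410],(400,400))])[:,:,::-1])
E
```

```text
t 9.9 track xyz [-0.0649  0.0977  0.0955] yawerr 0.18973643284204944 Fy -3.416620503552491 [-0.82151087 -3.31735817 -2.94370004] op 0.40024690200905855 [  7.  25. -33. 112.  18.  48. -50.]
t 10.1 track xyz [-0.0649  0.0997  0.0955] yawerr 0.1885892871088529 Fy -4.726456511259991 [-2.73518296 -4.15311337 -1.04516898] op 0.3994732344183117 [  7.  25. -33. 112.  18.  48. -50.]
```

View pics/c7.png

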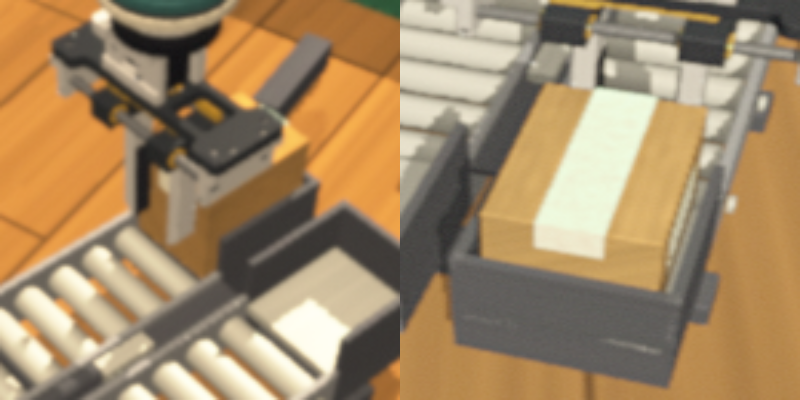

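The front face is nearly at the back wall (right panel, around 570,270), with a small gap left. I keep creeping until the force rises.

```bash
for i in 1; do python3 -m pendant '0 -1 0 0 0 0 0.4;0 -2 0 0 0 0 0.4' >/dev/null; done; python3 st.py|head -1
python3 -m pendant '0 -1 0 0 0 0 0.4;0 -2 0 0 0 0 0.4' >/dev/null; python3 st.py|head -1
```

```text
t 10.4 track xyz [-0.065   0.0997  0.0954] yawerr 0.12099776926470569 Fy -22.395695822263423 [-11.50375976 -20.07623325  12.45158058] op 0.39894718209397284 [  7.  25. -33. 112.  18.  49. -50.]
t 10.6 track xyz [-0.0651  0.0996  0.0954] yawerr 0.04665774976990914 Fy -24.012509833601236 [-11.49781318 -21.75372276  15.69748744] op 0.400779175892739 [  7.  25. -32. 112.  18.  49. -50.]
```

```bash
python3 -m pendant '0 -1 0 0 0 0 0.4' >/dev/null; python3 st.py|head -1
```

```text
t 10.7 track xyz [-0.0651  0.0994  0.0955] yawerr 0.00622782638724253 Fy -6.919574150721785 [-4.29964631 -5.99965267  2.91013712] op 0.39844286038664295 [  7.  25. -32. 112.  18.  49. -50.]
```

```bash
python3 -m pendant '0 -1 0 0 0 0 0.4' >/dev/null; python3 st.py|head -1
```

```text
t 10.8 track xyz [-0.0652  0.0994  0.0955] yawerr -0.024052295887431314 Fy -10.119913018528841 [-5.72868663 -8.92713604  3.35034737] op 0.40014997935929325 [  7.  25. -32. 112.  18.  49. -51.]
```

There's a firm stop at about 24 N, at the expected home position. I back off along the lane and then go up.

```bash
python3 -m pendant '0 4 0 0 0 0 0.4;0 12 0 0 0 0 0.4;0 25 0 0 0 0 0.4;0 40 0 0 0 0 0.4;0 40 -30 0 0 0 0.4;0 40 -70 0 0 0 0.4;0 40 -110 0 0 0 0.4;0 40 -150 0 0 0 0.4;0 40 -150 0 0 0 0.4'
python3 -m pendant '0 50 0 0 0 0 0.4;0 100 0 0 0 0 0.4;0 150 0 0 0 0 0.4;0 200 0 0 0 0 0.4;0 250 0 0 0 0 0.4;0 250 0 0 0 0 0.4;0 250 0 0 0 0 0.4'
python3 - <<'E'
from h import *
p=np.load('p.npy');m=model(*p[:3]);ims=[]
for c in("scene","side"):
    im=save(c,c+'8.png')[:,:,::-1].copy()
    for n in ("tall_carton","low_carton"):
        for d in arm.pinpoint(c,n):
            v=np.array(d["location"])-[p[0],p[1],0];a=p[2]
            print(c,n,round(d["conf"],2),np.round([v[0]*np.cos(a)+v[1]*np.sin(a),-v[0]*np.sin(a)+v[1]*np.cos(a),v[2]],4))
    ims.append(cv2.resize(im[130:400,180:480],(400,360)))
cv2.imwrite('pics/c8.png',np.hstack(ims))
E
```

```text
t: 11.7
tcp_pos: [0.4928, 0.1067, 0.2506]
eef_rot: [[0.964, -0.264, 0.003], [-0.264, -0.964, -0.009], [0.006, 0.008, -1.0]]
force: [-0.1, 0.7, 0.9]
opening: 0.398
t: 12.4
tcp_pos: [0.4258, -0.1357, 0.2523]
eef_rot: [[0.964, -0.267, 0.003], [-0.267, -0.964, -0.009], [0.005, 0.008, -1.0]]
force: [0.0, -0.2, 0.7]
opening: 0.4
scene tall_carton 0.97 [ 0.0773 -0.3511 -0.0023]
scene tall_carton 0.58 [-0.0599  0.1646  0.0615]
side tall_carton 0.93 [ 0.0814 -0.3491 -0.0008]
side tall_carton 0.8 [-0.0621  0.1654  0.0604]
side low_carton 0.73 [ 0.0645 -0.1469  0.0552]
side low_carton 0.24 [ 0.0055  0.0003 -0.0005]
```

View pics/c8.png

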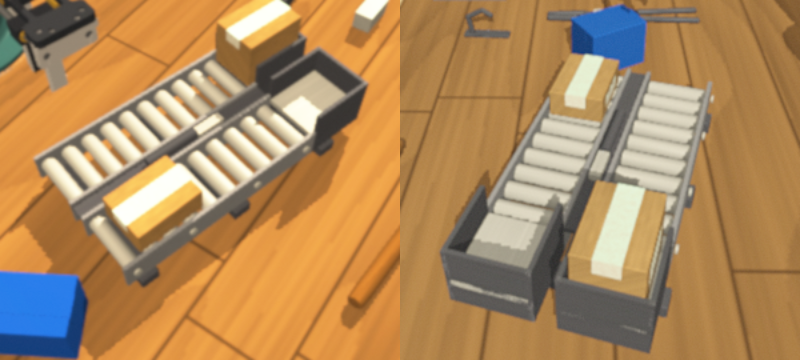

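The tall carton sits square in its bay at track y of about 0.165, the low carton is unmoved and the arm is clear. Handing in.

```bash
python3 -c "
from bench import arm
print(arm.job_done())"
```

```text
the job is handed in; nothing more can be done
None
```

I pushed the tall carton along its lane, the one nearer the robot, with two half-open fingers until it stopped against the back wall of its bay. Then I backed off, raised the arm clear and handed the job in at about 12.6 s. Moving it took 1–5 N at the readings between calls. The highest force I read was about 24 N at the stop (28 N counting the sideways and vertical parts), under the 50 N limit.

- **Tall carton:** the last checks put it at track (-0.061, +0.165) m, square and upright in the pictures. Height read 0.060–0.062 m; the bay floor is at 0.0585 m, so this is within the network's 4 mm error.
- **Low carton:** the side camera put it at track y -0.147 m, against -0.150 m at the start, and the pictures show it in place. The scene camera's network did not find it in the last check, so this rests on one camera plus the pictures.
- **Look-alike:** the networks kept reporting the blue box as the tall carton, with higher confidence than the real one. I set it aside by its colour and position, and did not touch it.

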